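Close a sample tin with the bench lever press

ROBOT

A 7-joint arm with a two-finger parallel gripper is mounted at the origin on the work surface. World frame = base frame: x ahead of the robot, y to its left, z up, the work surface at z = 0. Lengths are in m, angles in rad, forces in N, time in s.
With the tool pointing down it reaches from about 0.425 to 0.875 m from the base axis. Payload 4.7 kg.
Tool frame: the origin (TCP) lies midway between the tips of the shut fingers; the grasp point (between the pads) lies robot.hold_point_z behind it (robot.hold_point_z is the distance from the TCP to the grasp point, in m); z points along the fingers, y is the direction in which the jaws open and shut (so a half turn about z gives the same grasp; the last joint's range is limited). The gripper opens to 85 mm and grips with 20 to 120 N. Pads are 22 mm wide; open, the fingers measure 114 mm over their backs; the gripper's body (76 mm by 85 mm) begins 54 mm behind the grasp point. The pads swing forward as they close: fully open they stand 13 mm farther back than shut.
Start: joints at [1.357, 0.321, -0.07, 1.45, 0.023, 1.371, -0.057], TCP at [0.147, -0.633, 0.231] pointing down, gripper open.
Joint ranges: [-2.86, 2.86], [-0.3, 2.09], [-1.38, 1.24], [0.06, 2.45], [-1.56, 4.7], [0.09, 2.05], [-2.69, 2.69]. Speed limits (rad/s): [2.57, 2.57, 3.14, 3.14, 3.14, 3.14, 3.14].

INTERFACE

Orientations are given as a unit quaternion [w, x, y, z].
In Python, from bench import robot gives the robot as it stands.
- The arm moves only by the shell command python3 -m inch 'ROWS'. ROWS is a JSON object of lists of equal length, an entry for each row: "jaw": the opening in per cent of the stroke, from 0 (shut) to 100 (fully open); "travel": the shift along the tool's x, y, z in mm, a list of three; "turn": the turn, a rotation vector about the tool's x, y, z in degrees, a list of three. A call has 1 to 10 rows; each row is the pose to reach, as a shift and turn from the pose measured when the call began, along the tool's axes at that moment; what a row does not reach only later rows make up. A row lasts 1/12 s, in which the tool goes at most 41.7 mm and 7.16 degrees, less where a joint would pass 70% of its speed; a pose out of reach is approached as far as the arm can. A call with a gripper value outside its range is refused whole. The fingers move at their own pace and stop on an object; the grip force is fixed at half the most. Time passes only in rows, so rows that repeat a pose let the fingers close. It gives the time, the measured TCP pose, the force and the opening at its end, in the units of the state.
- robot.state(): the state, without advancing time (a new reading comes with each control period).
- robot.read_camera(name): name is "scene" or "side" or "wrist"; returns a dict with "image" (420x560x3 uint8, red, green, blue), "depth" (420x560 float32, m along the optical axis (not along the pixel's ray), 0 where there is no reading), "mtx" (3x3 intrinsics, pixels), "R" (3x3) and "t" (3): a world point X has camera coordinates R X + t. Camera axes: x right, y down, z forward; pixel columns grow to the right and rows downward; lengths in m; the calibration is good to about 2 mm. The wrist camera is an equidistant fisheye: a pixel r from the principal point sees the ray r / f radians off the axis. A picture is of the moment at which its call begins.
- robot.hand_in(): hands the job in, once; it reports no verdict.
The state is a dict: "clock": time; "q": joint angles; "qvel": joint speeds; "joint_torque": joint torques, N m; "eef_pos": TCP position; "orientation": TCP orientation; "force": force on the tool from outside, world axes, zero at the start; "wrist_torque": the same for the moment, N m; "opening": finger opening in m.
Only numpy, scipy, OpenCV 4.12 (cv2) and the standard library are available. Lean on these libraries where they do the work, as an engineer would, in place of code of your own. Each camera call takes 0.05 s, during which the arm holds its last target. There are 200 camera calls.

TASK

One of the three small metal sample tins still has its lid standing proud of the rim. Stand it on the base of the bench press, slide it back into the V-stop under the ram, then pull the press lever down until you feel the lid bottom on the rim - no harder, or the tin is crushed - and ease the sprung lever all the way back up with your hand on it, never letting it fly. Leave the closed tin standing in the V-stop and leave everything else on the bench where it is.

Things in the scene. Friction and masses are not known exactly. Their poses are not given: they have to be found in the camera images.
- tin: The tin to close: plain tinplate cylinder, 56 mm diameter (57.4 mm at the thin seams at foot and rim), 60 mm high to the rim, 0.15 to 0.3 kg with contents. Origin at the centre of its underside, z up its axis. It is the one of three like tins whose flat round lid (49 mm diameter) stands 9.5 to 11 mm proud of the rim; the other two have their lids home.
- lid (a joint): How far the lid of tin stands proud, in m: 0 = fully home, its 2.5 mm flange resting on the rim (lid top 62.5 mm above the tin's underside); 0.011 = furthest out. The lid is a tight push fit: it takes about 35 N straight down to move it, it stays where it is left and cannot come off.
- tin_b: A tin of the same make, already closed (62.5 mm high, 56 mm diameter). Origin at the centre of its underside. Leave it alone.
- tin_c: Another already closed tin, same size. Origin at the centre of its underside. Leave it alone.
- press: Bench lever press, dark grey cast iron, fixed. Origin on the bench below the ram axis; x points into the press (tins are slid in from the open -x side, towards +x), y to the column, z up. Base plate: top 15 mm above the bench, x -152 to +72, y -92 to +142 mm. Column: x -30 to +30, y +75 to +135 mm, 240 mm high.
- head (a point): Centre of the ram's opening in the underside of the press's head, 150 mm above the bench, axes as press. The head spans x -36 to +36, y -37 to +135 mm and 150 to 235 mm above the bench; a shaft end sticks out to x -50 mm. The ram and presser hang below it, so a gripper that holds a tin from above cannot set it right under the ram.
- nest (a point): On the base plate's top (15 mm above the bench), on the ram axis, axes as press: where the centre of the tin's underside comes when it is fully back in the V-stop. The V-stop is two fixed steel cheeks 22 mm high on the +x side, at 45 degrees, open towards -x; a tin pushed towards +x stops centred in it.
- ram: Square steel ram, 22 mm wide, moving straight down 30 mm per rad of lever. Origin at the centre of its lower end, 132 mm above the bench at rest. Below it on a screw is the flat round presser (52 mm diameter, 10 mm thick), set out by an unknown amount: its underside is 95 to 107 mm above the bench at rest, so the lever angle that closes the lid (0.6 to 1.0 rad) must be felt.
- lever (a joint): Lever angle in rad: 0 = up on its stop (rest), grows as the handle is pulled down, 1.13 = end of stroke. Force at the handle along its arc: the spring alone 4 to 5 N at the top, 6 to 7 N low down; 11 to 14 N in all while the lid moves; then it climbs steeply, 18 N meaning the lid is firmly home. The tin gets about 6 times what exceeds the spring: over 130 N (about 26 N at the handle) crushes it.
- shaft (a point): Centre of the lever's hub, 190 mm above the bench: the lever turns about the line through it along the x axis of press. If let go, the sprung lever flies up far faster than is allowed; 0.5 rad/s is a good easing speed, 1.5 rad/s is too fast.
- handle (a point): Centre of the lever's cross-handle, a round bar, 26 mm diameter, 94 mm long, along the x axis of press, 180 mm from the shaft. At rest it is on the -y side of the shaft, 0.65 rad above level; it goes down in an upright arc. Push it from above, hook or pinch it. It is fast on the lever and turns with it, so fingers that stick to it feel a sideways drag too. The 16 mm rod meets its middle.
- sherd_a: Flat potsherd, about 52 mm across, 8 mm thick, lying on the bench; bystander. Origin at the centre of its underside.
- sherd_b: Flat potsherd, about 60 mm across, 9 mm thick; bystander.
- sherd_c: Flat potsherd, about 48 mm across, 8 mm thick; bystander.
- spray: Spray bottle, 66 mm diameter, 173 mm high, standing; bystander. Origin at the centre of its underside.
- brush: Small brush lying on the bench; bystander.
There are look-alikes about, which are no part of the job. What is shaped like the tin but brown is not meant.

How it is judged:
On the way, in this order (a step that is already met when the one before it is completed fails the run):
1. the tin stands upright on the press's base, fully back in the V-stop, its lid still proud (horizontal distance between tin and nest below 0.005 m and z of tin in the frame of nest below 0.004 m and angle between tin's own z axis and vertical below 0.06 rad and value of joint lid above 0.008 m), for 0.2 s.
2. the press, with the tin in the V-stop, has pushed the lid home (horizontal distance between tin and nest below 0.005 m and z of tin in the frame of nest below 0.004 m and angle between tin's own z axis and vertical below 0.06 rad and value of joint lid below 0.001 m and contact force between ram and tin above 10 N and value of joint lever above 0.4 rad), for 0.05 s.
At the end, for the whole second after the job is handed in: The tin stands upright (within 0.06 rad) and still on the press's base, centred within 5 mm of the V-stop's place under the ram, its lid within 1 mm of fully home, and the lever is back up within 0.03 rad of its stop (horizontal distance between tin and nest below 0.005 m and z of tin in the frame of nest below 0.004 m and angle between tin's own z axis and vertical below 0.06 rad and value of joint lid below 0.001 m and value of joint lever below 0.03 rad and linear speed of tin below 0.01 m/s); the robot touches nothing.
It fails at once if the lever flies back: it rises faster than 1.5 rad/s (velocity of joint lever below -1.5 rad/s).
It fails at once if the press crushes the tin: more than 130 N between presser and tin (contact force between ram and tin above 130 N).
It fails at once if the tin is tipped more than 0.5 rad (angle between tin's own z axis and vertical above 0.5 rad).
It fails at once if a closed tin is shifted more than 20 mm (distance of any of tin_b, tin_c from where it was at the start of the episode above 0.02 m).
It fails at once if a sherd, the spray bottle or the brush is shifted more than 30 mm (distance of any of sherd_a, sherd_b, sherd_c, spray, brush from where it was at the start of the episode above 0.03 m).
It also fails if it takes over 72 s, if anything falls off the work surface, if the arm or the gripper's body presses on something with over 40 N, if the wrist force passes 120 N, or if a joint passes its speed limit or range.

## Working session

There is one attempt and no reset: what is moved stays moved. The work goes in short steps, Python scripts to look and compute and a shell command to move; the robot and the scene stay as the last step left them, time stands still between calls to the robot, and variables do not carry over. Pictures are saved under pics/ and viewed, about 8 in all and at most 12, crops included, and the job is handed in when it is done.

```bash
mkdir -p pics; ls; cat > h.py <<'E'
import numpy as np,cv2
from bench import robot
def snap(n,f):
    c=robot.read_camera(n); cv2.imwrite(f'pics/{f}.png',c['image'][:,:,::-1]); np.savez(f'/tmp/{f}.npz',**{k:np.array(v) for k,v in c.items()}); return c
def px(f,u,v):
    c=np.load(f'/tmp/{f}.npz'); d=c['depth'][v,u]; r=np.linalg.inv(c['mtx'])@[u,v,1]
    return c['R'].T@(r*d-c['t'])
def cloud(f):
    c=np.load(f'/tmp/{f}.npz'); d=c['depth']; v,u=np.mgrid[:d.shape[0],:d.shape[1]]
    r=np.stack([u,v,1+0*u],-1)@np.linalg.inv(c['mtx']).T
    return (r*d[...,None]-c['t'])@c['R']
E
python3 - <<'E'
from h import *
snap('scene','s0');snap('side','d0')
a=cv2.imread('pics/s0.png');b=cv2.imread('pics/d0.png')
print(robot.hold_point_z);print(robot.state())
E
```

```text
pics
0.0187
{'clock': 0.1, 'q': array([ 1.35710556,  0.3217766 , -0.07010607,  1.45156964,  0.02256864,
        1.37077966, -0.05688962]), 'qvel': array([-4.58510543e-04, -1.56955654e-03,  5.52214542e-04, -1.41355919e-03,
       -6.66121615e-04,  2.92483382e-04, -8.59470263e-05]), 'joint_torque': array([-1.92545890e-04, -4.94877970e+01, -3.84053551e-01, -3.15214133e+01,
        1.30554420e-02,  7.30535117e-03,  1.06968621e-07]), 'eef_pos': array([ 0.14665509, -0.63274354,  0.23030666]), 'orientation': array([-8.63982996e-04,  9.93517561e-01,  1.13675388e-01, -1.26646980e-04]), 'force': array([-0.61890722,  1.07016817,  0.57646397]), 'wrist_torque': array([0.03112309, 0.04057532, 0.00168487]), 'opening': 0.0851001834853075}
```

View pics/s0.png

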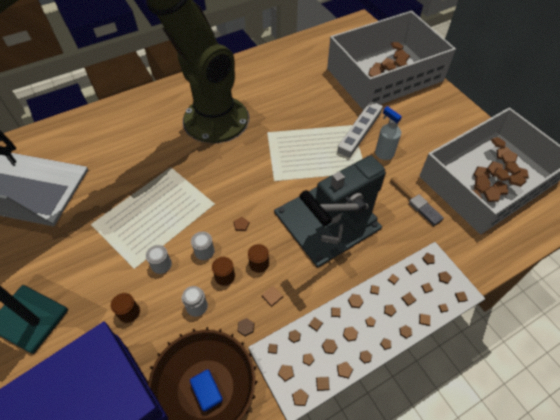

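View pics/d0.png

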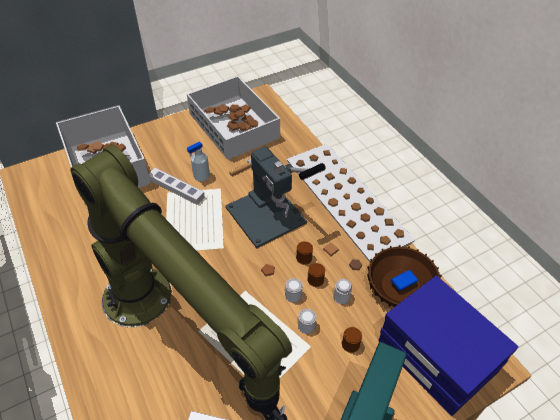

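Scene: the press is at about (330,210), silver tins at (158,258), (203,245) and (194,300). Side: the press is at (268,195), tins at (293,290), (343,291) and (307,320). Next I'll measure positions and enlarge the crops.

```bash
python3 - <<'E'
from h import *
for f in('s0','d0'):
    P=cloud(f)
    im=cv2.imread(f'pics/{f}.png')
    # silver tins: points z between .04 and .09, cluster
    g=im.astype(int); sat=g.max(2)-g.min(2)
    m=((P[...,2]>.045)&(P[...,2]<.085)&(P[...,0]>.3)&(P[...,0]<.9)&(P[...,1]>-.45)&(P[...,1]<.1)).astype(np.uint8)
    n,l,s,c=cv2.connectedComponentsWithStats(m)
    for i in range(1,n):
        if s[i,4]>60:
            q=P[l==i]; z=q[:,2]; t=q[z>np.percentile(z,95)-.004]
            print(f,c[i].round(),s[i,4],'sat',sat[l==i].mean().round(),'top',t.mean(0).round(4),'ext',np.ptp(t,axis=0).round(3),'zmax',np.percentile(z,[50,90,98]).round(4))
a=cv2.imread('pics/s0.png');b=cv2.imread('pics/d0.png')
r=lambda x,u,v,w,h:cv2.resize(x[v:v+h,u:u+w],(400,400),interpolation=cv2.INTER_CUBIC)
cv2.imwrite('pics/c1.png',np.hstack([r(a,265,150,130,130),r(b,215,135,130,130)]))
E
```

```text
s0 [202. 241.] 361 sat 11.0 top [ 0.4621 -0.2494  0.0649] ext [0.056 0.055 0.007] zmax [0.0628 0.066  0.0674]
s0 [157. 255.] 381 sat 8.0 top [ 0.441  -0.369   0.0647] ext [0.054 0.051 0.007] zmax [0.0628 0.0659 0.0676]
s0 [258. 254.] 365 sat 66.0 top [ 0.5732 -0.1341  0.0652] ext [0.05  0.054 0.007] zmax [0.0628 0.066  0.0683]
s0 [223. 267.] 389 sat 66.0 top [ 0.5608 -0.2342  0.0649] ext [0.056 0.053 0.006] zmax [0.0631 0.066  0.0674]
s0 [193. 297.] 440 sat 10.0 top [ 0.601  -0.3341  0.0756] ext [0.049 0.047 0.006] zmax [0.0735 0.0767 0.0784]
s0 [217. 352.] 1311 sat 35.0 top [ 0.7701 -0.3304  0.0719] ext [0.223 0.175 0.008] zmax [0.067  0.0727 0.0746]
d0 [304. 249.] 203 sat 78.0 top [ 0.5676 -0.1423  0.0663] ext [0.051 0.052 0.007] zmax [0.0616 0.0669 0.0692]
d0 [388. 263.] 586 sat 36.0 top [ 0.7539 -0.3465  0.0743] ext [0.228 0.167 0.008] zmax [0.0649 0.0737 0.0772]
d0 [316. 271.] 218 sat 80.0 top [ 0.5543 -0.2436  0.0668] ext [0.054 0.048 0.008] zmax [0.0619 0.0672 0.07  ]
d0 [294. 286.] 235 sat 6.0 top [ 0.4615 -0.2571  0.0663] ext [0.047 0.051 0.007] zmax [0.0615 0.0666 0.0689]
d0 [343. 288.] 250 sat 5.0 top [ 0.5981 -0.3397  0.0767] ext [0.044 0.047 0.009] zmax [0.0702 0.0768 0.0788]
d0 [307. 318.] 268 sat 6.0 top [ 0.4386 -0.3763  0.0665] ext [0.055 0.048 0.01 ] zmax [0.0617 0.0669 0.0695]
```

View pics/c1.png

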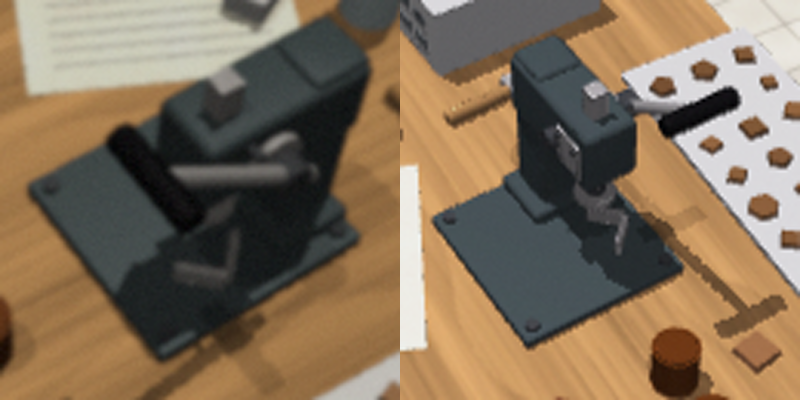

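```bash
python3 - <<'E'
from h import *
for f,(u0,u1,v0,v1) in (('s0',(260,400,140,270)),('d0',(215,335,135,255))):
    P=cloud(f); im=cv2.imread(f'pics/{f}.png').astype(int)
    M=np.zeros(P.shape[:2],bool); M[v0:v1,u0:u1]=1
    dark=(im[...,2]<im[...,0]+12)&(im.max(2)<110)
    m=M&dark&(P[...,2]>.008)&(P[...,2]<.022)
    q=P[m][:,:2].astype(np.float32); print(f,'base',len(q),cv2.minAreaRect(q), P[m][:,2].mean())
    h=M&(P[...,2]>.222)&(P[...,2]<.25); q=P[h]; print('head top',len(q),cv2.minAreaRect(q[:,:2].astype(np.float32)),q.mean(0))
    h=M&(im.max(2)<25)&(P[...,2]>.25)
    q=P[h]; print('handle',len(q),q.mean(0) if len(q) else '',cv2.minAreaRect(q[:,:2].astype(np.float32)) if len(q) else '')
    print(im[h].mean(0))
def toP(f,u,v): return px(f,u,v).round(3)
# scene crop scale 130/400
for n,(x,y) in dict(ramtop=(222,80),hub=(285,150),left=(40,190),bot=(165,348),right=(350,238),h1=(122,140),h2=(188,215)).items(): print('s',n,toP('s0',int(265+x*.325),int(150+y*.325)))
for n,(x,y) in dict(left=(40,220),bot=(130,338),right=(275,268),ram=(195,95),h1=(270,125),h2=(330,100)).items(): print('d',n,toP('d0',int(215+x*.325),int(135+y*.325)))
E
```

```text
s0 base 2854 ((0.5157251954078674, 0.1975345015525818), (0.273173451423645, 0.47545096278190613), 19.55428123474121) 0.01629465663713137
head top 1639 ((0.6019268035888672, 0.12963615357875824), (0.10356493294239044, 0.18071655929088593), 4.317463397979736) [0.59603513 0.12820226 0.23627144]
handle 404 [ 0.66558687 -0.03091117  0.31500163] ((0.8707937598228455, -0.17139799892902374), (0.06946539878845215, 0.5882248282432556), 55.8812255859375)
[13.94059406 13.31188119 13.52970297]
d0 base 2222 ((0.6470468044281006, 0.220676988363266), (0.5812928676605225, 0.40356504917144775), 71.83711242675781) 0.015062036665146083
head top 718 ((0.5957385897636414, 0.12518686056137085), (0.10221412777900696, 0.18491247296333313), 1.3509727716445923) [0.58088663 0.1221019  0.2351754 ]
handle 162 [ 0.64389975 -0.03957484  0.31596449] ((0.2922653555870056, -0.5154703259468079), (1.266076922416687, 0.07929430156946182), 53.5069580078125)
[17.17283951 14.77777778 15.5308642 ]
s ramtop [0.589 0.081 0.274]
s hub [0.63  0.123 0.203]
s left [ 0.456 -0.008  0.017]
s bot [0.66  0.003 0.017]
s right [0.649 0.216 0.016]
s h1 [ 0.619 -0.033  0.31 ]
s h2 [ 0.699 -0.027  0.315]
d left [0.438 0.207 0.01 ]
d bot [ 0.448 -0.015  0.018]
d right [ 0.65  -0.008  0.018]
d ram [0.585 0.078 0.27 ]
d h1 [ 0.611 -0.035  0.309]
d h2 [ 0.69  -0.033  0.306]
```

Target tin (lid proud, z≈0.075) is at about (0.600,-0.337). Next I'll refine the press frame and compute the first move.

```bash
cat >> h.py <<'E'
from scipy.spatial.transform import Rotation as Ro
def go(p,yaw=None,tilt=0):
    """travel mm, turn deg from current pose to world TCP p, tool x yaw (deg), tilted outward by tilt deg"""
    s=robot.state(); R=Ro.from_quat(np.roll(s['orientation'],-1))
    t=R.inv().apply(np.array(p)-s['eef_pos'])*1e3
    G=R if yaw is None else Ro.from_euler('z',yaw,degrees=True)*Ro.from_euler('y',-tilt,degrees=True)*Ro.from_euler('x',180,degrees=True)
    print('travel',t.round(1),'turn',(R.inv()*G).as_rotvec(degrees=True).round(2),'at',s['eef_pos'].round(4),'axes z',R.as_matrix()[:,2].round(3),'clock',s['clock'])
E
python3 - <<'E'
from h import *
from scipy.optimize import minimize
for f in('s0','d0'):
    P=cloud(f).reshape(-1,3); im=cv2.imread(f'pics/{f}.png').astype(int).reshape(-1,3)
    reg=(P[:,0]>.4)&(P[:,0]<.72)&(P[:,1]>-.06)&(P[:,1]<.27)
    A=P[reg&(P[:,2]>.228)&(P[:,2]<.243)][:,:2]
    dark=(im[:,2]<im[:,0]+12)&(im.max(1)<110)
    B=P[reg&dark&(P[:,2]>.009)&(P[:,2]<.023)][:,:2]
    for yaw in (0,1,2,3,4,5):
        c,s=np.cos(np.radians(yaw)),np.sin(np.radians(yaw)); r=np.array([[c,s],[-s,c]])
        a=A@r.T; b=B@r.T; e=lambda q,k:tuple(np.percentile(q[:,k],[1,99]).round(4))
        def sharp(q,k,lo):
            h=np.histogram(q[:,k],bins=np.arange(q[:,k].min()-.004,q[:,k].max()+.004,.002))[0]; return np.abs(np.diff(h)).max()
        print(f,yaw,'head x',e(a,0),'y',e(a,1),'base x',e(b,0),'y',e(b,1),[sharp(a,0,1),sharp(a,1,1),sharp(b,0,1),sharp(b,1,1)])
    # handle: blackish, high
    h=P[(P[:,0]>.56)&(P[:,0]<.75)&(P[:,1]<0.02)&(P[:,1]>-.1)&(P[:,2]>.28)&(P[:,2]<.34)]
    d=np.linalg.svd(h-h.mean(0),full_matrices=False)[2][0]; print('handle',len(h),h.mean(0).round(4),d.round(3),h.min(0).round(3),h.max(0).round(3))
go([.6,-.337,.20],3)
E
```

```text
s0 0 head x (np.float64(0.551), np.float64(0.6538)) y (np.float64(0.0492), np.float64(0.2159)) base x (np.float64(0.4456), np.float64(0.6619)) y (np.float64(-0.0111), np.float64(0.2123)) [np.int64(18), np.int64(13), np.int64(20), np.int64(19)]
s0 1 head x (np.float64(0.5541), np.float64(0.655)) y (np.float64(0.039), np.float64(0.2058)) base x (np.float64(0.4464), np.float64(0.6626)) y (np.float64(-0.0198), np.float64(0.201)) [np.int64(23), np.int64(17), np.int64(25), np.int64(21)]
s0 2 head x (np.float64(0.5563), np.float64(0.6561)) y (np.float64(0.0285), np.float64(0.1956)) base x (np.float64(0.4473), np.float64(0.6631)) y (np.float64(-0.0282), np.float64(0.1897)) [np.int64(33), np.int64(17), np.int64(31), np.int64(26)]
s0 3 head x (np.float64(0.5587), np.float64(0.657)) y (np.float64(0.0181), np.float64(0.1855)) base x (np.float64(0.4479), np.float64(0.6639)) y (np.float64(-0.0377), np.float64(0.1782)) [np.int64(62), np.int64(17), np.int64(44), np.int64(37)]
s0 4 head x (np.float64(0.5603), np.float64(0.6577)) y (np.float64(0.0078), np.float64(0.175)) base x (np.float64(0.4483), np
[... 1475 characters left out ...]
), np.float64(0.6475)) y (np.float64(0.0014), np.float64(0.1721)) base x (np.float64(0.4396), np.float64(0.6584)) y (np.float64(-0.0529), np.float64(0.1753)) [np.int64(11), np.int64(9), np.int64(18), np.int64(12)]
d0 5 head x (np.float64(0.5559), np.float64(0.6475)) y (np.float64(-0.0088), np.float64(0.1622)) base x (np.float64(0.4406), np.float64(0.658)) y (np.float64(-0.0632), np.float64(0.1666)) [np.int64(11), np.int64(10), np.int64(21), np.int64(17)]
handle 214 [ 0.6499 -0.0328  0.3061] [-0.999 -0.036 -0.024] [ 0.605 -0.045  0.282] [0.701 0.003 0.32 ]
travel [ 508.4 -185.6   30.6] turn [-1.000e-01  1.000e-02  1.005e+01] at [ 0.1467 -0.6327  0.2303] axes z [-0.     0.002 -1.   ] clock 0.1
```

```bash
python3 - <<'E'
from h import *
go([.38,-.38,.22],3.5);go([.6,-.337,.16],3.5)
for f in('s0','d0'):
    P=cloud(f).reshape(-1,3); q=P[(P[:,2]>.13)&(P[:,2]<.5)&(P[:,1]>-.75)&(P[:,1]<-.2)&(P[:,0]>.3)&(P[:,0]<1)]
    H=np.histogram2d(q[:,0],q[:,1],bins=[np.arange(.3,1.01,.1),np.arange(-.75,-.19,.1)])[0].astype(int);print(H)
E
```

```text
travel [ 284.4 -193.5   10.6] turn [-0.1   0.01  9.55] at [ 0.1467 -0.6327  0.2303] axes z [-0.     0.002 -1.   ] clock 0.1
travel [ 508.4 -185.6   70.6] turn [-0.1   0.01  9.55] at [ 0.1467 -0.6327  0.2303] axes z [-0.     0.002 -1.   ] clock 0.1
[[   0    0    0    0    0]
 [ 304    0    0    0    0]
 [   0    0    0    0    0]
 [1766 1964  720    0    0]
 [ 959 2437 1289    0    0]
 [   0  105  594    0    0]
 [   0    0    0    0    0]]
[[ 453    0    0    0    0]
 [ 894    0    0    0    0]
 [   0    0    0    0    0]
 [1098 1128  301    0    0]
 [1126 1015  402    0    0]
 [ 621  410  144    0    0]
 [   0    0    0    0    0]]
```

```bash
python3 -m inch '{"jaw":[100,100,100,100,100,100,100,100,100,100],"travel":[[35,-24,1],[71,-48,3],[106,-72,4],[142,-97,5],[178,-121,6],[213,-145,8],[249,-170,9],[284,-193,10],[284,-193,10],[284,-193,10]],"turn":[[0,0,1],[0,0,2],[0,0,4],[0,0,5],[0,0,6],[0,0,7],[0,0,8],[0,0,9.5],[0,0,9.5],[0,0,9.5]]}'; python3 -c "
from h import *
go([.6,-.337,.16],3.5)"
```

```text
clock: 0.93
eef_pos: [0.3832, -0.3762, 0.2205]
orientation: [-0.002, 0.999, 0.035, 0.0]
force: [-0.1, 0.1, 0.4]
opening: 0.0855
travel [219.  -23.6  60.6] turn [-0.18 -0.03  0.55] at [ 0.3832 -0.3762  0.2205] axes z [ 0.     0.003 -1.   ] clock 0.9333
```

```bash
python3 -m inch '{"jaw":[100,100,100,100,100,100,100,100],"travel":[[36,-4,8],[72,-8,18],[108,-12,30],[144,-16,40],[180,-20,50],[219,-23.5,60],[219,-23.5,60.5],[219,-23.5,60.5]],"turn":[[0,0,0.5],[0,0,0.5],[0,0,0.5],[0,0,0.5],[0,0,0.5],[0,0,0.5],[0,0,0.5],[0,0,0.5]]}'; python3 -c "
from h import *
c=snap('wrist','w1');print(c['mtx'],c['R'],c['t'])
go([.6,-.337,.04],3.5)"
```

```text
clock: 1.6
eef_pos: [0.6001, -0.3363, 0.1567]
orientation: [-0.003, 0.999, 0.032, -0.002]
force: [-0.6, -0.7, 0.8]
opening: 0.0852
[[325.1922621    0.         279.97503533]
 [  0.         325.1922621  208.15956135]
 [  0.           0.           1.        ]] [[ 0.06567472 -0.99782719 -0.0052661 ]
 [-0.94171484 -0.06372482  0.33032153]
 [-0.32993939 -0.0167346  -0.94385378]] [-0.37482912  0.52470749  0.50340055]
travel [  1.4  -0.6 118.3] turn [-0.23  0.14  0.03] at [ 0.599  -0.3381  0.1583] axes z [-0.003  0.004 -1.   ] clock 1.65
```

View pics/w1.png

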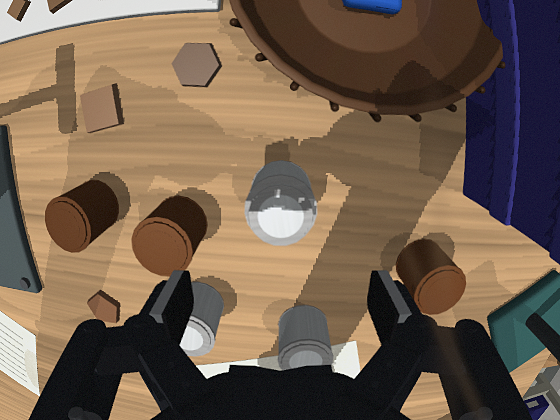

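The wrist view shows the proud lid at about (282,225), with the fingertips at (183,290) and (383,290). I'll locate the lid from its depth.

```bash
cat >> h.py <<'E'
def wcloud(f):
    c=np.load(f'/tmp/{f}.npz'); d=c['depth']; v,u=np.mgrid[:d.shape[0],:d.shape[1]]
    K=c['mtx']; x=u-K[0,2]; y=v-K[1,2]; r=np.hypot(x,y)+1e-9; th=r/K[0,0]
    p=np.stack([np.tan(th)*x/r,np.tan(th)*y/r,1+0*r],-1)*d[...,None]
    return (p-c['t'])@c['R']
E
python3 - <<'E'
from h import *
P=wcloud('w1')
q=P[150:260,235:325].reshape(-1,3); q=q[q[:,2]>.066]
print(len(q),np.percentile(q[:,2],[5,50,95]))
(c,r)=cv2.minEnclosingCircle(q[:,:2].astype(np.float32)); print(c,r,q.min(0),q.max(0))
E
```

```text
3104 [0.07312634 0.07417663 0.07529477]
(0.630024790763855, -0.3343959450721741) 0.054954349994659424 [ 0.57521629 -0.36041383  0.07093542] [ 0.6848333  -0.31263224  0.29984044]
```

```bash
python3 -m inch '{"jaw":[100,100,100,100,100,100,100],"travel":[[1,-1.5,30],[1,-1.5,60],[1,-1.5,90],[1,-1.5,115],[1,-1.5,136],[1,-1.5,136],[1,-1.5,136]],"turn":[[0,0,0],[-0.2,0.1,0],[-0.2,0.1,0],[-0.2,0.1,0],[-0.2,0.1,0],[-0.2,0.1,0],[-0.2,0.1,0]]}' && python3 -m inch '{"jaw":[0,0,0,0,0,0,0,0,0,0],"travel":[[0,0,0],[0,0,0],[0,0,0],[0,0,0],[0,0,0],[0,0,0],[0,0,0],[0,0,0],[0,0,0],[0,0,0]],"turn":[[0,0,0],[0,0,0],[0,0,0],[0,0,0],[0,0,0],[0,0,0],[0,0,0],[0,0,0],[0,0,0],[0,0,0]]}'
```

```text
clock: 2.23
eef_pos: [0.5972, -0.338, 0.0224]
orientation: [0.0, 1.0, 0.029, -0.001]
force: [0.8, -0.6, 1.1]
opening: 0.0855
clock: 3.07
eef_pos: [0.5986, -0.3393, 0.0254]
orientation: [0.001, 1.0, 0.029, 0.0]
force: [-0.6, -0.3, 6.8]
opening: 0.0549
```

```bash
python3 -m inch '{"jaw":[0,0,0,0,0,0],"travel":[[0,0,-20],[0,0,-50],[0,0,-85],[0,0,-120],[0,0,-125],[0,0,-125]],"turn":[[0,0,0],[0,0,0],[0,0,0],[0,0,0],[0,0,0],[0,0,0]]}' && python3 -c "
from h import *
c,s=np.cos(.061),np.sin(.061)
go([.588-.105*c,.0815-.105*s,.15],3.5);print(robot.state()['opening'],robot.state()['force'])
go([.48,-.2,.15],3.5)"
```

```text
clock: 3.57
eef_pos: [0.6007, -0.3398, 0.1549]
orientation: [0.003, 1.0, 0.029, 0.003]
force: [-0.4, -0.2, -2.0]
opening: 0.0548
travel [ -93.  -421.1    1.3] turn [ 0.41 -0.38 -0.14] at [ 0.6007 -0.3398  0.1549] axes z [ 0.007 -0.007 -1.   ] clock 3.5667
0.05476321906295313 [-0.35016498 -0.23009649 -1.95424265]
travel [-112.3 -146.7    3.1] turn [ 0.41 -0.38 -0.14] at [ 0.6007 -0.3398  0.1549] axes z [ 0.007 -0.007 -1.   ] clock 3.5667
```

Tin held (about 2 N weight). Now I'll carry it to in front of the press.

```bash
python3 -m inch '{"jaw":[0,0,0,0,0,0,0,0,0,0],"travel":[[-18,-22,0],[-40,-50,1],[-62,-80,1],[-84,-112,2],[-105,-146,2],[-106,-180,2],[-105,-215,2],[-103,-250,2],[-101,-280,2],[-100,-290,2]],"turn":[[0.4,-0.4,0],[0.4,-0.4,0],[0.4,-0.4,0],[0.4,-0.4,0],[0.4,-0.4,0],[0.4,-0.4,0],[0.4,-0.4,0],[0.4,-0.4,0],[0.4,-0.4,0],[0.4,-0.4,0]]}' && python3 -c "
from h import *
c,s=np.cos(.061),np.sin(.061)
go([.588-.105*c,.0815-.105*s,.12],3.5)"
```

```text
clock: 4.4
eef_pos: [0.4824, -0.0505, 0.1489]
orientation: [-0.001, 0.999, 0.033, -0.001]
force: [1.0, 0.8, -2.0]
opening: 0.0549
travel [   9.1 -125.2   29.1] turn [-0.12  0.15  0.23] at [ 0.4824 -0.0505  0.1489] axes z [-0.003  0.002 -1.   ] clock 4.4
```

```bash
python3 -m inch '{"jaw":[0,0,0,0,0,0,0,0,0],"travel":[[2,-35,2],[5,-70,5],[8,-105,10],[9,-125,20],[9,-125,45],[9,-125,70],[9,-125,95],[9,-125,100],[9,-125,100]],"turn":[[0,0,0.2],[0,0,0.2],[0,0,0.2],[0,0,0.2],[0,0,0.2],[0,0,0.2],[0,0,0.2],[0,0,0.2],[0,0,0.2]]}' && python3 -m inch '{"jaw":[0,0,0,0],"travel":[[0,0,2],[0,0,4],[0,0,6],[0,0,7]],"turn":[[0,0,0],[0,0,0],[0,0,0],[0,0,0]]}'; python3 -c "
from h import *
go([.48,.07,.0404],3.5)"
```

```text
clock: 5.15
eef_pos: [0.4803, 0.0744, 0.0465]
orientation: [-0.001, 1.0, 0.031, -0.004]
force: [0.3, 0.3, -1.6]
opening: 0.0542
clock: 5.48
eef_pos: [0.4809, 0.0743, 0.0404]
orientation: [-0.001, 1.0, 0.031, -0.004]
force: [-3.4, -0.8, 11.7]
opening: 0.054
travel [-1.2  4.2 -0. ] turn [-0.13  0.43 -0.  ] at [0.4809 0.0743 0.0404] axes z [-0.008  0.002 -1.   ] clock 5.4833
```

```bash
python3 -m inch '{"jaw":[100,100,100,100,100,100,100,100,100,100],"travel":[[0,0,0],[0,0,0],[0,0,0],[0,0,0],[0,0,-5],[0,0,-25],[0,0,-55],[0,0,-90],[0,0,-130],[0,0,-130]],"turn":[[0,0,0],[0,0,0],[0,0,0],[0,0,0],[0,0,0],[0,0,0],[0,0,0],[0,0,0],[0,0,0],[0,0,0]]}'; python3 -c "
from h import *
snap('wrist','w2');snap('scene','s2')
go([.48,.07,.0404],3.5)"
```

```text
clock: 6.32
eef_pos: [0.4866, 0.0752, 0.1783]
orientation: [-0.001, 1.0, 0.031, 0.003]
force: [2.1, -0.3, 0.3]
opening: 0.0854
travel [ -3.2   4.2 132.2] turn [-0.08  0.16 -0.01] at [0.4834 0.0742 0.1726] axes z [-0.003  0.001 -1.   ] clock 6.4167
```

View pics/w2.png

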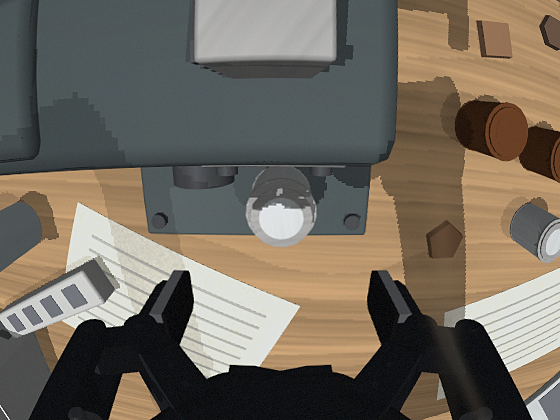

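The tin stands upright on the base plate, lid at (280,225), between the bolts at (158,220) and (352,222). Now I'll check the arm's reach for a tilted push.

```bash
python3 - <<'E'
from h import *
s=robot.state(); q=s['q']; print(q.round(3),np.hypot(*s['eef_pos'][:2]),s['eef_pos'])
A=[];b=[]
for qq,p in (([1.357,.3218,-.07,1.4516,.0226,1.3708,-.057],[.14666,-.63274,.2303]),(q,s['eef_pos'])):
    A.append([np.sin(qq[1]),np.sin(qq[1]+qq[3])]);b.append(np.hypot(p[0],p[1]))
print('sum',q[1]+q[3]+q[5]); L=np.linalg.solve(A,b);print('L1,L2',L)
for qq,p in (([1.357,.3218,-.07,1.4516,.0226,1.3708,-.057],[.14666,-.63274,.2303]),(q,s['eef_pos'])):
    print('h-L3',p[2]-L[0]*np.cos(qq[1])-L[1]*np.cos(qq[1]+qq[3]))
P=wcloud('w2'); q=P[170:260,235:325].reshape(-1,3); q=q[(q[:,2]>.082)&(q[:,2]<.1)]
print('lid',q.min(0),q.max(0),(q.min(0)+q.max(0))/2)
E
```

```text
[ 0.464  0.054 -0.683  1.895  0.035  1.207 -1.74 ] 0.48902286177624865 [0.48336108 0.07419858 0.17258717]
sum 3.156538649383526
L1,L2 [0.51716952 0.49609397]
h-L3 -0.16049775919680115
h-L3 -0.1604484139759861
lid [0.45876901 0.04974861 0.08573257] [0.50697862 0.09751203 0.09118086] [0.48287381 0.07363032 0.08845672]
```

```bash
python3 -m inch '{"jaw":[100,70,41,41],"travel":[[-10,0,0],[-20,0,0],[-35,0,0],[-45,0,0]],"turn":[[0,0,7],[0,0,14],[0,0,20],[0,0,20]]}'; python3 -c "
from h import *
s=robot.state();print(s['q'].round(3),s['opening'],s['eef_pos'])
go([.44,.0724,.15],183.5)"
```

```text
clock: 6.75
eef_pos: [0.4363, 0.0713, 0.1712]
orientation: [-0.0, 0.989, -0.146, -0.003]
force: [0.6, -0.7, 0.4]
opening: 0.0517
[ 0.479 -0.067 -0.667  1.994 -0.047  1.207 -2.033] 0.05174461040338087 [0.43632959 0.07134165 0.17115692]
travel [ 3.3 -2.1 21.1] turn [5.3000e-01 4.0000e-02 1.5975e+02] at [0.4363 0.0713 0.1712] axes z [-0.006  0.001 -1.   ] clock 6.75
```

```bash
R='' ; python3 -m inch '{"jaw":[41,41,41,41,41,41,41,41,41,41],"travel":[[0,0,0],[0,0,0],[0,0,0],[0,0,0],[0,0,0],[0,0,0],[0,0,0],[0,0,0],[0,0,0],[0,0,0]],"turn":[[0,0,-7],[0,0,-14],[0,0,-21],[0,0,-28],[0,0,-35],[0,0,-42],[0,0,-49],[0,0,-56],[0,0,-63],[0,0,-70]]}' && python3 -m inch '{"jaw":[41,41,41,41,41,41,41,41,41,41],"travel":[[0,0,0],[0,0,0],[0,0,0],[0,0,0],[0,0,0],[0,0,0],[0,0,0],[0,0,0],[0,0,0],[0,0,0]],"turn":[[0,0,-7],[0,0,-14],[0,0,-21],[0,0,-28],[0,0,-35],[0,0,-42],[0,0,-49],[0,0,-56],[0,0,-63],[0,0,-70]]}' && python3 -m inch '{"jaw":[41,41,41,41,41,41,41,41,41,41],"travel":[[0,0,0],[0,0,0],[0,0,0],[0,0,0],[0,0,0],[0,0,0],[0,0,0],[0,0,0],[0,0,0],[0,0,0]],"turn":[[0,0,-7],[0,0,-14],[0,0,-21],[0,0,-28],[0,0,-35],[0,0,-42],[0,0,-49],[0,0,-55],[0,0,-57],[0,0,-58]]}'; python3 -c "
from h import *
s=robot.state();print(s['q'].round(3),s['opening'],s['eef_pos'])
go([.437,.0724,.038],183.5)"
```

```text
clock: 7.58
eef_pos: [0.4352, 0.0712, 0.1697]
orientation: [-0.003, 0.893, 0.451, -0.004]
force: [0.2, 0.9, -0.2]
opening: 0.035
clock: 8.42
eef_pos: [0.4341, 0.0711, 0.1682]
orientation: [-0.006, 0.47, 0.883, -0.002]
force: [0.8, -0.4, 0.6]
opening: 0.0353
clock: 9.25
eef_pos: [0.4331, 0.071, 0.1669]
orientation: [-0.007, -0.018, 1.0, 0.001]
force: [0.3, -0.2, -0.4]
opening: 0.0351
[ 0.342 -0.062 -0.538  2.003 -0.038  1.206  1.426] 0.0350746860086059 [0.43308652 0.0709913  0.16687265]
travel [ -5.9   1.  128.8] turn [ 0.11 -0.85 -1.45] at [0.4331 0.071  0.1669] axes z [-0.015  0.001 -1.   ] clock 9.25
```

```bash
python3 -m inch '{"jaw":[41,41,41,41,41,41,41,41],"travel":[[-3,1,30],[-5,1,60],[-5,1,90],[-5,1,110],[-5,1,122],[-5,1,128],[-5,1,128],[-5,1,128]],"turn":[[0,-0.8,-1],[0,-0.8,-1.4],[0,-0.8,-1.4],[0,-0.8,-1.4],[0,-0.8,-1.4],[0,-0.8,-1.4],[0,-0.8,-1.4],[0,-0.8,-1.4]]}'; python3 -c "
from h import *
s=robot.state();print(s['q'].round(3))
c,d=np.cos(.061),np.sin(.061)
for x in (-.11,-.09,-.034): print(x); go([.588+x*c,.0815+x*d,.038],183.5,-15)"
```

```text
clock: 9.92
eef_pos: [0.4361, 0.0724, 0.0388]
orientation: [-0.001, -0.03, 1.0, 0.001]
force: [-0.8, 0.6, -0.6]
opening: 0.035
[ 0.315  0.113 -0.555  2.137  0.072  0.911  1.349]
-0.11
travel [-42.2  -0.1   0.7] turn [  0.12 -15.07  -0.07] at [0.4361 0.0724 0.0388] axes z [-0.001  0.002 -1.   ] clock 9.9167
-0.09
travel [-62.2  -0.1   0.7] turn [  0.12 -15.07  -0.07] at [0.4361 0.0724 0.0388] axes z [-0.001  0.002 -1.   ] clock 9.9167
-0.034
travel [-1.182e+02 -1.000e-01  6.000e-01] turn [  0.12 -15.07  -0.07] at [0.4361 0.0724 0.0388] axes z [-0.001  0.002 -1.   ] clock 9.9167
```

```bash
python3 -m inch '{"jaw":[41,41,41,41,41,41,41,41,41,41],"travel":[[-4,0,0],[-8,0,0],[-13,0,0],[-18,0,0],[-23,0,0],[-28,0,0],[-33,0,0],[-38,0,0],[-42,0,0],[-46,0,0]],"turn":[[0,0,0],[0,0,0],[0,0,0],[0,-1,0],[0,-3,0],[0,-5,0],[0,-8,0],[0,-11,0],[0,-13,0],[0,-15,0]]}'; python3 -c "
from h import *
s=robot.state();print(s['q'].round(3))
c,d=np.cos(.061),np.sin(.061)
for x in (-.08,-.034): print(x); go([.588+x*c,.0815+x*d,.036],183.5,-30)"
```

```text
clock: 10.75
eef_pos: [0.482, 0.0751, 0.0389]
orientation: [0.131, -0.03, 0.991, 0.005]
force: [-0.1, -0.1, 0.7]
opening: 0.0349
[ 0.317  0.025 -0.559  2.25   0.1    0.614  1.317]
-0.08
travel [-24.5  -0.1   9.6] turn [  0.08 -14.95  -0.09] at [0.482  0.0751 0.0389] axes z [ 0.259  0.017 -0.966] clock 10.75
-0.034
travel [-68.9  -0.   21.5] turn [  0.08 -14.95  -0.09] at [0.482  0.0751 0.0389] axes z [ 0.259  0.017 -0.966] clock 10.75
```

```bash
python3 -m inch '{"jaw":[41,41,41,41,41,41,41,41],"travel":[[-4,0,1],[-8,0,2],[-12,0,3],[-16,0,4.5],[-20,0,6],[-24,0,8],[-26,0,9],[-26,0,9]],"turn":[[0,-3,0],[0,-6,0],[0,-8,0],[0,-10,0],[0,-12,0],[0,-14,0],[0,-15,0],[0,-15,0]]}'; python3 -c "
from h import *
s=robot.state();print(s['q'].round(3))
c,d=np.cos(.061),np.sin(.061)
snap('side','d3')
for x in (-.05,-.034): print(x); go([.588+x*c,.0815+x*d,.037],183.5,-32)
im=cv2.imread('pics/d3.png');cv2.imwrite('pics/d3c.png',cv2.resize(im[130:260,200:340],None,fx=5,fy=4.6,interpolation=2))"
```

```text
clock: 11.42
eef_pos: [0.5088, 0.0767, 0.0365]
orientation: [0.259, -0.029, 0.965, 0.009]
force: [-0.9, -0.5, -1.2]
opening: 0.0353
[ 0.33  -0.033 -0.592  2.402  0.321  0.265  1.076]
-0.05
travel [-25.2  -0.   14.4] turn [ 0.06 -1.97 -0.07] at [0.5091 0.0767 0.0368] axes z [ 0.499  0.032 -0.866] clock 11.4667
-0.034
travel [-39.1  -0.   22.4] turn [ 0.06 -1.97 -0.07] at [0.5091 0.0767 0.0368] axes z [ 0.499  0.032 -0.866] clock 11.4667
```

View pics/d3c.png

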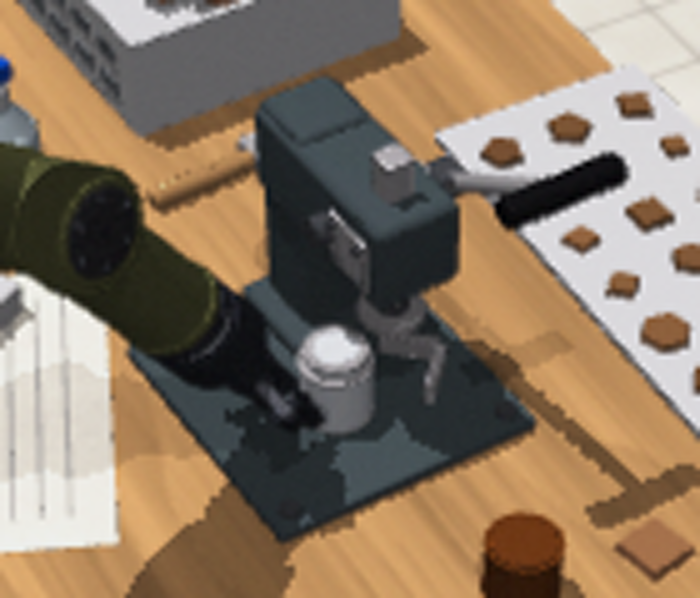

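The tin stands upright with the tilted fingers behind it at (300,400). The V cheeks are ahead at (430,370). I'll keep pushing.

```bash
python3 -m inch '{"jaw":[41,41,41,41,41,41,41,41,41,41],"travel":[[-4,0,2.3],[-8,0,4.6],[-12,0,6.9],[-16,0,9.2],[-20,0,11.5],[-24,0,13.8],[-27,0,15.5],[-30,0,17.2],[-32,0,18.3],[-33,0,19]],"turn":[[0,-0.5,0],[0,-1,0],[0,-1.5,0],[0,-2,0],[0,-2,0],[0,-2,0],[0,-2,0],[0,-2,0],[0,-2,0],[0,-2,0]]}' && python3 -m inch '{"jaw":[41,41,41,41],"travel":[[-1,0,0.6],[-2,0,1.3],[-3,0,2],[-4,0,2.6]],"turn":[[0,0,0],[0,0,0],[0,0,0],[0,0,0]]}'; python3 -c "
from h import *
s=robot.state();print(s['q'].round(3))
c,d=np.cos(.061),np.sin(.061)
for x in (-.034,): print(x); go([.588+x*c,.0815+x*d,.037],183.5,-32)"
```

```text
clock: 12.3
eef_pos: [0.5476, 0.0791, 0.037]
orientation: [0.276, -0.029, 0.961, 0.009]
force: [-1.2, -1.4, -1.0]
opening: 0.0348
clock: 12.63
eef_pos: [0.5524, 0.0794, 0.0369]
orientation: [0.276, -0.029, 0.961, 0.009]
force: [-0.9, -0.0, 0.4]
opening: 0.0356
[ 0.328  0.063 -0.587  2.336  0.59   0.24   0.844]
-0.034
travel [-1.5 -0.1  0.8] turn [ 0.06  0.03 -0.08] at [0.5524 0.0794 0.0369] axes z [ 0.529  0.033 -0.848] clock 12.6333
```

```bash
python3 -m inch '{"jaw":[41,41,41],"travel":[[-0.8,0,0.5],[-1.7,0,1],[-2.5,0,1.6]],"turn":[[0,0,0],[0,0,0],[0,0,0]]}'; python3 -m inch '{"jaw":[41,41],"travel":[[-0.8,0,0.5],[-1.7,0,1]],"turn":[[0,0,0],[0,0,0]]}'
```

```text
clock: 12.88
eef_pos: [0.5554, 0.0796, 0.0368]
orientation: [0.276, -0.029, 0.961, 0.009]
force: [-0.5, 0.0, 1.1]
opening: 0.0354
clock: 13.05
eef_pos: [0.5574, 0.0796, 0.0369]
orientation: [0.276, -0.029, 0.961, 0.009]
force: [-1.0, 0.0, 0.5]
opening: 0.0352
```

```bash
python3 -c "
from h import *
snap('side','d4')
im=cv2.imread('pics/d4.png');cv2.imwrite('pics/d4c.png',cv2.resize(im[165:245,230:330],None,fx=7,fy=7,interpolation=2))"
```

```text
(no output)
```

View pics/d4c.png

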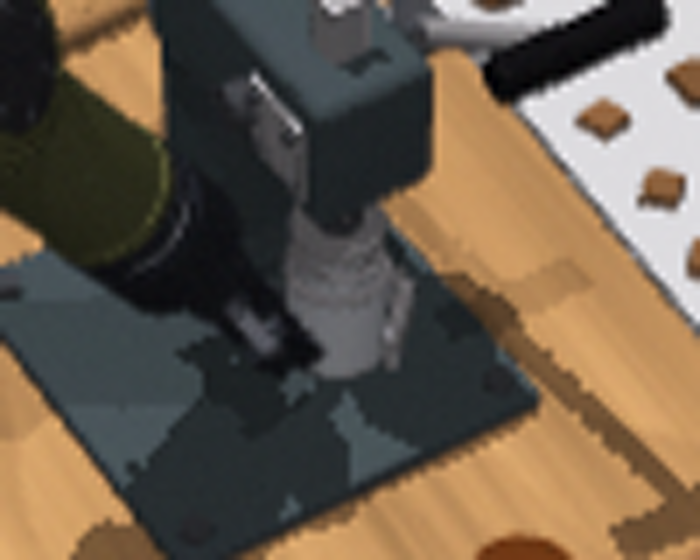

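The tin is now under the ram at (340,330) and close to the cheek at (395,330). I'll creep until it stops.

```bash
for i in 1; do python3 -m inch '{"jaw":[41,41],"travel":[[-0.9,0,0.5],[-1.3,0,0.8]],"turn":[[0,0,0],[0,0,0]]}'; python3 -m inch '{"jaw":[41,41],"travel":[[-0.9,0,0.5],[-1.3,0,0.8]],"turn":[[0,0,0],[0,0,0]]}'; done
```

```text
clock: 13.27
eef_pos: [0.5584, 0.0801, 0.0364]
orientation: [0.275, -0.029, 0.961, 0.009]
force: [-5.1, 1.2, 2.4]
opening: 0.0349
clock: 13.43
eef_pos: [0.559, 0.0802, 0.0358]
orientation: [0.274, -0.029, 0.961, 0.009]
force: [-9.5, -0.2, 7.1]
opening: 0.035
```

```bash
python3 -m inch '{"jaw":[41,41,41,41,41,41,41,41,41,41],"travel":[[3,0,-2],[8,0,-5],[14,0,-9],[20,0,-13],[26,0,-16],[27,0,-30],[27,0,-50],[27,0,-75],[27,0,-100],[27,0,-100]],"turn":[[0,0,0],[0,0,0],[0,0,0],[0,0,0],[0,0,0],[0,2,0],[0,6,0],[0,11,0],[0,16,0],[0,18,0]]}'; python3 -c "
from h import *
s=robot.state();print(s['q'].round(3))
snap('side','d5')
im=cv2.imread('pics/d5.png');cv2.imwrite('pics/d5c.png',cv2.resize(im[165:245,230:330],None,fx=7,fy=7,interpolation=2))
P=cloud('d5');q=P.reshape(-1,3);im=im.reshape(-1,3).astype(int)
m=(q[:,2]>.03)&(q[:,2]<.07)&(abs(q[:,0]-.58)<.05)&(abs(q[:,1]-.08)<.05);q=q[m]
print(len(q),np.percentile(q,[2,98],axis=0))
go([.45,.0,.25],183.5,0)"
```

```text
clock: 14.27
eef_pos: [0.4866, 0.0762, 0.1128]
orientation: [0.124, -0.03, 0.992, 0.004]
force: [1.5, 0.4, -0.2]
opening: 0.0351
[ 0.365 -0.083 -0.577  2.16  -0.011  0.806  1.422]
131 [[0.55692559 0.04699148 0.03087238]
 [0.62915966 0.0856051  0.06848204]]
travel [   6.6  -73.4 -144.9] turn [ 0.06 14.22 -0.05] at [0.4875 0.0759 0.1112] axes z [ 0.245  0.016 -0.969] clock 14.3167
```

View pics/d5c.png

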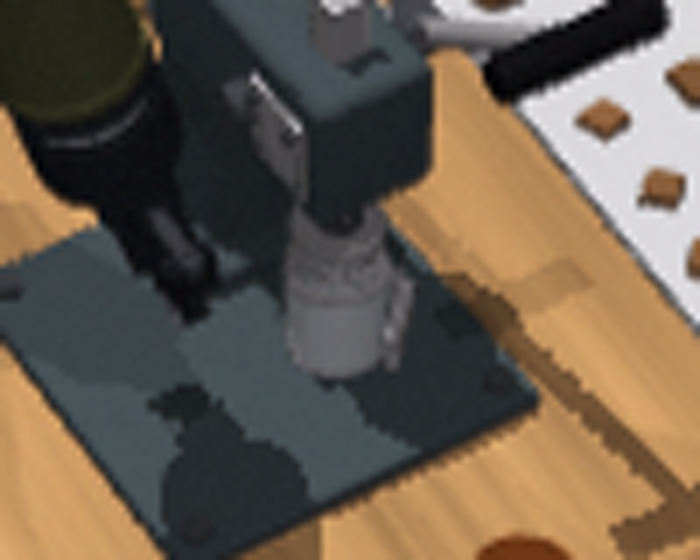

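The tin stands upright in the V-stop at (335,340) with the fingers clear. Next I'll move to the lever, with a gap of about 18 mm so the bar seats between the fingertips.

```bash
python3 -m inch '{"jaw":[21,21,21,21,21,21,21,21,21,21],"travel":[[2,-5,-30],[3,-15,-60],[4,-30,-95],[5,-50,-130],[6,-73,-165],[6,-73,-200],[6,-73,-235],[6,-73,-255],[6,-73,-255],[6,-73,-255]],"turn":[[0,2,0],[0,4,0],[0,7,0],[0,10,0],[0,13,0],[0,14,0],[0,14,0],[0,14,0],[0,14,0],[0,14,0]]}'; python3 -c "
from h import *
go([.631,-.0315,.36],183.5,0);print(robot.state()['opening'])
c=np.cos(.061)"
```

```text
clock: 15.15
eef_pos: [0.4239, -0.0013, 0.3569]
orientation: [0.003, -0.03, 1.0, 0.0]
force: [-0.2, -0.4, -0.6]
opening: 0.0182
travel [-204.9  -42.6   -1.8] turn [ 0.03  0.36 -0.05] at [ 0.4239 -0.0013  0.3569] axes z [ 0.006  0.001 -1.   ] clock 15.15
0.018196237567740844
```

```bash
python3 -m inch '{"jaw":[21,21,21,21,21,21,21,21],"travel":[[-35,-20,-2],[-70,-40,-4],[-105,-43,-4],[-140,-43,-3],[-175,-43,-2],[-205,-43,-2],[-205,-43,-2],[-205,-43,-2]],"turn":[[0,0.4,0],[0,0.4,0],[0,0.4,0],[0,0.4,0],[0,0.4,0],[0,0.4,0],[0,0.4,0],[0,0.4,0]]}'; python3 -c "
from h import *
snap('wrist','w6');snap('side','d6')
a=cv2.imread('pics/w6.png');b=cv2.imread('pics/d6.png')
cv2.imwrite('pics/c6.png',np.hstack([cv2.resize(a,(400,300)),cv2.resize(b[100:240,220:407],(400,300),interpolation=2)]))
go([.631,-.0315,.36],183.5,0)"
```

```text
clock: 15.82
eef_pos: [0.6313, -0.0313, 0.3556]
orientation: [-0.004, -0.031, 1.0, 0.001]
force: [-1.4, 0.2, 0.2]
opening: 0.0183
travel [-0.8  0.1 -1.3] turn [ 0.05 -0.19 -0.01] at [ 0.6302 -0.0316  0.3587] axes z [-0.003  0.001 -1.   ] clock 15.9167
```

View pics/c6.png

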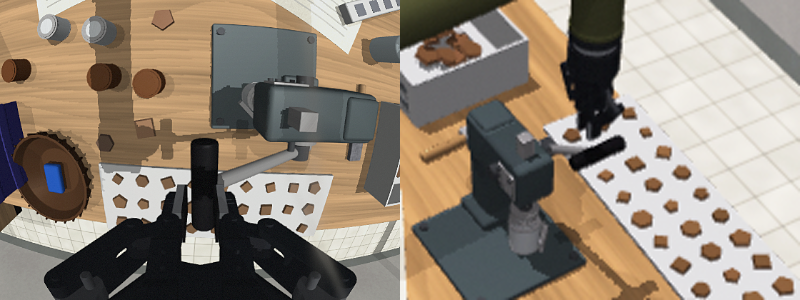

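The wrist view shows the bar centred between the fingertips (205 against 183 and 228). I'll take the bar's and rod's extents from depth.

```bash
python3 - <<'E'
from h import *
P=wcloud('w6')
for v in range(195,330,12):
    r=P[v,240:345]; m=(r[:,2]>.28)&(r[:,2]<.33)
    if m.any(): q=r[m]; print(v,240+np.where(m)[0][[0,-1]],'x',q[:,0].mean().round(4),'y',q[:,1].min().round(4),q[:,1].max().round(4),'zmax',q[:,2].max().round(4))
E
```

```text
195 [271 300] x 0.6072 y -0.039 -0.0198 zmax 0.2979
207 [266 305] x 0.6109 y -0.0417 -0.017 zmax 0.3139
219 [266 304] x 0.6188 y -0.0413 -0.0169 zmax 0.3129
231 [268 304] x 0.6267 y -0.0395 -0.0161 zmax 0.3131
243 [268 335] x 0.6398 y -0.0391 0.0107 zmax 0.3134
255 [268 332] x 0.6474 y -0.0386 0.0096 zmax 0.3131
267 [268 297] x 0.6526 y -0.0382 -0.0189 zmax 0.3134
279 [268 297] x 0.6619 y -0.0378 -0.0182 zmax 0.3135
291 [268 297] x 0.6718 y -0.0373 -0.0172 zmax 0.3132
303 [268 298] x 0.6819 y -0.0368 -0.0156 zmax 0.3135
315 [269 299] x 0.6926 y -0.0356 -0.0137 zmax 0.3138
```

```bash
python3 -c "
from h import *
go([.627,-.0285,.318],183.5,0)"; python3 -m inch '{"jaw":[21,21,21,21,21],"travel":[[2,3,15],[3,3,30],[3.5,3,38],[3.5,3,40.5],[3.5,3,40.5]],"turn":[[0,-0.2,0],[0,-0.2,0],[0,-0.2,0],[0,-0.2,0],[0,-0.2,0]]}';python3 -m inch '{"jaw":[21,21,21,21],"travel":[[0,0,2],[0,0,4],[0,0,6],[0,0,8]],"turn":[[0,0,0],[0,0,0],[0,0,0],[0,0,0]]}'
```

```text
travel [ 2.8  3.3 40.7] turn [ 0.05 -0.19 -0.01] at [ 0.6302 -0.0316  0.3587] axes z [-0.003  0.001 -1.   ] clock 15.9167
clock: 16.33
eef_pos: [0.6255, -0.0291, 0.3182]
orientation: [-0.0, -0.03, 1.0, 0.0]
force: [0.0, 0.0, 0.7]
opening: 0.0177
clock: 16.67
eef_pos: [0.6257, -0.0292, 0.3105]
orientation: [0.0, -0.03, 1.0, -0.0]
force: [-0.1, -0.4, -0.1]
opening: 0.0179
```

```bash
python3 -m inch '{"jaw":[21,21],"travel":[[0,0,1.5],[0,0,3]],"turn":[[0,0,0],[0,0,0]]}';python3 -m inch '{"jaw":[21,21],"travel":[[0,0,1.5],[0,0,3]],"turn":[[0,0,0],[0,0,0]]}';python3 -m inch '{"jaw":[21,21],"travel":[[0,-0.5,1.5],[0,-1,3]],"turn":[[0,0,0],[0,0,0]]}'
```

```text
clock: 16.83
eef_pos: [0.6261, -0.0289, 0.3085]
orientation: [0.001, -0.03, 1.0, 0.0]
force: [-1.8, 0.4, 4.3]
opening: 0.0177
clock: 17.0
eef_pos: [0.6264, -0.0288, 0.3064]
orientation: [0.002, -0.03, 1.0, -0.0]
force: [-1.2, -1.0, 6.4]
opening: 0.0181
clock: 17.17
eef_pos: [0.6266, -0.0304, 0.3043]
orientation: [0.002, -0.03, 1.0, -0.001]
force: [-1.5, -1.2, 5.3]
opening: 0.0178
```

Contact at TCP z≈0.309, so the lever is at rest there and now about 0.03 rad down. I'll follow the arc down.

```bash
python3 -m inch '{"jaw":[21,21,21,21,21,21,21,21,21,21],"travel":[[0,-2.5,4],[0,-5,8],[0,-8,12.5],[0,-10.5,17],[0,-13,21.5],[0,-15.3,26],[0,-17.5,31],[0,-19.5,36],[0,-21,39.5],[0,-22.3,42.6]],"turn":[[0,0,0],[0,0,0],[0,0,0],[0,0,0],[0,0,0],[0,0,0],[0,0,0],[0,0,0],[0,0,0],[0,0,0]]}'
```

```text
clock: 18.0
eef_pos: [0.6283, -0.0532, 0.2613]
orientation: [0.002, -0.03, 1.0, -0.001]
force: [1.1, -0.9, 5.4]
opening: 0.0179
```

```bash
python3 -m inch '{"jaw":[21,21,21,21,21,21,21,21],"travel":[[0,-1,4],[0,-2.3,8],[0,-3.5,12.5],[0,-4.5,17],[0,-6,21.5],[0,-7,26],[0,-8,30.5],[0,-8.8,34.5]],"turn":[[0,0,0],[0,0,0],[0,0,0],[0,0,0],[0,0,0],[0,0,0],[0,0,0],[0,0,0]]}'
```

```text
clock: 18.67
eef_pos: [0.6294, -0.0619, 0.2284]
orientation: [0.003, -0.03, 1.0, -0.001]
force: [-1.6, 0.0, 10.7]
opening: 0.0177
```

```bash
python3 -m inch '{"jaw":[21,21,21,21],"travel":[[0,-0.4,2.5],[0,-0.8,5],[0,-1,7.5],[0,-1.2,10]],"turn":[[0,0,0],[0,0,0],[0,0,0],[0,0,0]]}'; python3 -m inch '{"jaw":[21,21],"travel":[[0,-0.2,2],[0,-0.4,4]],"turn":[[0,0,0],[0,0,0]]}'; python3 -m inch '{"jaw":[21,21],"travel":[[0,-0.1,2],[0,-0.2,4]],"turn":[[0,0,0],[0,0,0]]}'
```

```text
clock: 19.0
eef_pos: [0.6297, -0.0632, 0.22]
orientation: [0.004, -0.03, 1.0, -0.001]
force: [-2.0, -1.0, 11.8]
opening: 0.018
clock: 19.17
eef_pos: [0.6298, -0.0634, 0.2177]
orientation: [0.005, -0.03, 1.0, -0.001]
force: [-2.5, 0.0, 11.3]
opening: 0.018
clock: 19.33
eef_pos: [0.63, -0.0636, 0.2155]
orientation: [0.005, -0.03, 1.0, -0.002]
force: [-2.0, 0.5, 12.2]
opening: 0.0179
```

```bash
python3 -m inch '{"jaw":[21,21,21],"travel":[[0,0,2],[0,0,4],[0,0,6]],"turn":[[0,0,0],[0,0,0],[0,0,0]]}'; python3 -m inch '{"jaw":[21,21],"travel":[[0,0,2],[0,0,4]],"turn":[[0,0,0],[0,0,0]]}'; python3 -m inch '{"jaw":[21,21],"travel":[[0,0,2],[0,0,4]],"turn":[[0,0,0],[0,0,0]]}'; python3 -m inch '{"jaw":[21,21],"travel":[[0,0,2],[0,0,4]],"turn":[[0,0,0],[0,0,0]]}'
```

```text
clock: 19.58
eef_pos: [0.6301, -0.064, 0.2113]
orientation: [0.006, -0.03, 1.0, -0.002]
force: [-3.5, 0.6, 11.6]
opening: 0.0178
clock: 19.75
eef_pos: [0.6302, -0.064, 0.2091]
orientation: [0.006, -0.03, 1.0, -0.003]
force: [-3.6, -0.3, 11.7]
opening: 0.0181
clock: 19.92
eef_pos: [0.6303, -0.0642, 0.2069]
orientation: [0.007, -0.03, 1.0, -0.003]
force: [-3.2, -0.3, 12.4]
opening: 0.0181
clock: 20.08
eef_pos: [0.6304, -0.0642, 0.2048]
orientation: [0.007, -0.03, 1.0, -0.003]
force: [-3.6, -0.5, 12.1]
opening: 0.0179
```

```bash
python3 -m inch '{"jaw":[21,21,21],"travel":[[0.5,0,2],[1,0,4],[1,0,5]],"turn":[[0,0.2,0],[0,0.4,0],[0,0.4,0]]}'; python3 -m inch '{"jaw":[21,21],"travel":[[0.5,0,2],[1,0,4]],"turn":[[0,0.2,0],[0,0.2,0]]}'; python3 -m inch '{"jaw":[21,21],"travel":[[0.5,0.1,2],[1,0.2,4]],"turn":[[0,0.2,0],[0,0.2,0]]}'; python3 -m inch '{"jaw":[21,21],"travel":[[0,0.1,2],[0,0.2,3.5]],"turn":[[0,0.2,0],[0,0.2,0]]}'
```

```text
clock: 20.33
eef_pos: [0.6304, -0.0643, 0.2016]
orientation: [0.005, -0.03, 1.0, -0.004]
force: [-1.6, -0.3, 10.7]
opening: 0.0178
clock: 20.5
eef_pos: [0.6304, -0.0642, 0.1999]
orientation: [0.005, -0.03, 1.0, -0.004]
force: [-0.7, -1.3, 11.6]
opening: 0.0178
clock: 20.67
eef_pos: [0.6304, -0.0643, 0.198]
orientation: [0.005, -0.03, 1.0, -0.004]
force: [-1.1, -1.0, 11.8]
opening: 0.0176
clock: 20.83
eef_pos: [0.6306, -0.0643, 0.1963]
orientation: [0.003, -0.03, 1.0, -0.005]
force: [-2.6, -0.6, 12.5]
opening: 0.0177
```

```bash
for k in 1 2 3 4 5; do python3 -m inch '{"jaw":[21,21],"travel":[[0.2,0.1,2],[0.4,0.2,3.2]],"turn":[[0,0.1,0],[0,0.2,0]]}' | grep -E "pos|force" ; done
```

```text
eef_pos: [0.6305, -0.0643, 0.1951]
force: [-2.2, -0.6, 11.1]
eef_pos: [0.6306, -0.0641, 0.1938]
force: [-2.2, -0.9, 11.5]
eef_pos: [0.6306, -0.0641, 0.1925]
force: [-1.9, -0.1, 11.9]
eef_pos: [0.6306, -0.0641, 0.1913]
force: [-2.6, -0.8, 11.3]
eef_pos: [0.6307, -0.0641, 0.1901]
force: [-1.9, 0.3, 14.2]
```

```bash
for k in 1 2; do python3 -m inch '{"jaw":[21,21],"travel":[[0.2,0.1,2],[0.4,0.2,3.2]],"turn":[[0,0.1,0],[0,0.2,0]]}' | grep -E "pos|force" ; done
```

```text
eef_pos: [0.6307, -0.0641, 0.1894]
force: [-3.4, 0.2, 16.0]
eef_pos: [0.6307, -0.064, 0.189]
force: [-4.0, -0.4, 17.7]
```

```bash
python3 -m inch '{"jaw":[21,21],"travel":[[0,0,2],[0,0,3.3]],"turn":[[0,0,0],[0,0,0]]}' | grep -E "pos|force"; python3 -c "
from h import *
s=robot.state();print(s['force'],s['eef_pos'],s['qvel'].round(3))"
```

```text
eef_pos: [0.6308, -0.0641, 0.1886]
force: [-5.5, 0.6, 18.9]
[-5.54238205  0.55807581 18.86882949] [ 0.63081263 -0.06405843  0.18857643] [ 0.001  0.004 -0.     0.015  0.004 -0.023 -0.003]
```

The lid is home: force climbed from 12 to 18.9 N over about 1.5 mm of handle travel. Now I'll ease the lever up along the arc.

```bash
python3 -m inch '{"jaw":[21,21,21,21,21,21,21,21,21,21],"travel":[[0,0,1],[0,0,-1],[0,0,-4],[0,-0.2,-8],[0,-0.2,-12],[0.3,-0.2,-16.5],[0.6,-0.1,-21],[0.9,0.2,-25.5],[1.2,0.6,-30],[1.5,1.1,-34.5]],"turn":[[0,0,0],[0,0,0],[0,0,0],[0,0,0],[0,0,0],[0,0,0],[0,0,0],[0,0,0],[0,0,0],[0,0,0]]}' | grep -E "pos|force|clock"; python3 -c "
from h import *
print(robot.state()['qvel'].round(2))"
```

```text
clock: 23.0
eef_pos: [0.6298, -0.0622, 0.2238]
force: [3.0, 0.6, 4.5]
[-0.   -0.04 -0.01 -0.06 -0.02  0.1   0.  ]
```

```bash
python3 -m inch '{"jaw":[21,21,21,21,21,21,21,21,21,21],"travel":[[0,0.5,-4],[0,1,-8],[0,2,-12],[0,2.9,-16],[0,3.9,-20],[0,5,-24],[0,6.1,-28],[0,7.3,-32],[0,8.6,-36],[0,9.8,-39.5]],"turn":[[0,0,0],[0,0,0],[0,0,0],[0,0,0],[0,0,0],[0,0,0],[0,0,0],[0,0,0],[0,0,0],[0,0,0]]}' | grep -E "pos|force|clock"
```

```text
clock: 23.83
eef_pos: [0.6292, -0.0519, 0.2635]
force: [-0.7, -2.0, 4.1]
```

```bash
python3 -m inch '{"jaw":[21,21,21,21,21,21,21,21,21,21],"travel":[[0,0.5,-3],[0,1.4,-6],[0,2.7,-9],[0,4,-12],[0,5.4,-15],[0,6.9,-18],[0,8.5,-21],[0,10.2,-24],[0,12,-27],[0,13.8,-30]],"turn":[[0,0,0],[0,0,0],[0,0,0],[0,0,0],[0,0,0],[0,0,0],[0,0,0],[0,0,0],[0,0,0],[0,0,0]]}' | grep -E "pos|force|clock"
```

```text
clock: 24.67
eef_pos: [0.6284, -0.0374, 0.2935]
force: [-0.0, 2.0, 3.4]
```

```bash
python3 -m inch '{"jaw":[21,21,21,21,21,21,21],"travel":[[0,1.3,-2],[0,2.8,-4],[0,4.2,-6],[0,5.6,-8],[0,7,-10],[0,8.3,-12],[0,9.3,-13.5]],"turn":[[0,0,0],[0,0,0],[0,0,0],[0,0,0],[0,0,0],[0,0,0],[0,0,0]]}' | grep -E "pos|force|clock";python3 -m inch '{"jaw":[21,21,21],"travel":[[0,0.4,-0.8],[0,0.8,-1.6],[0,1.2,-2.4]],"turn":[[0,0,0],[0,0,0],[0,0,0]]}' | grep -E "pos|force|clock"
```

```text
clock: 25.25
eef_pos: [0.6279, -0.028, 0.3072]
force: [-0.6, -0.1, 4.2]
clock: 25.5
eef_pos: [0.6276, -0.0271, 0.3088]
force: [-0.2, 0.5, -0.4]
```

The load vanished at z=0.309, the same height as first contact, so the lever is on its stop. I'll lift off and check.

```bash
python3 -m inch '{"jaw":[21,21,21,21,21,21,21,21,21,21],"travel":[[0,0,-1],[0,0,-2],[0,0,-5],[0,0,-15],[0,0,-30],[0,0,-50],[25,0,-60],[60,0,-60],[100,0,-60],[140,0,-60]],"turn":[[0,0,0],[0,0,0],[0,0,0],[0,0,0],[0,0,0],[0,0,0],[0,0,0],[0,0,0],[0,0,0],[0,0,0]]}' | grep -E "pos|force|clock"; python3 - <<'E'
from h import *
snap('scene','s9');snap('side','d9')
for f in('s0','s9','d0','d9'):
    P=cloud(f).reshape(-1,3); h=P[(P[:,0]>.60)&(P[:,0]<.72)&(P[:,1]<0.0)&(P[:,1]>-.09)&(P[:,2]>.2)&(P[:,2]<.34)]
    print(f,'handle',len(h),h.mean(0).round(4),np.percentile(h[:,2],95).round(4))
P=cloud('d9'); q=P[(abs(P[...,0]-.582)<.04)&(abs(P[...,1]-.075)<.04)&(P[...,2]>.06)&(P[...,2]<.13)]
print(np.histogram(q[:,2],np.arange(.06,.131,.005)))
a=cv2.imread('pics/s9.png');b=cv2.imread('pics/d9.png')
cv2.imwrite('pics/c9.png',np.hstack([cv2.resize(a[130:270,260:400],(390,390),interpolation=2),cv2.resize(b[150:240,235:325],(390,390),interpolation=2)]))
E
```

```text
clock: 26.33
eef_pos: [0.4869, -0.034, 0.3699]
force: [0.3, 0.2, 1.6]
s0 handle 487 [ 0.6594 -0.0268  0.3083] 0.3142
s9 handle 488 [ 0.6597 -0.0269  0.3084] 0.314
d0 handle 211 [ 0.6499 -0.0333  0.3064] 0.3155
d9 handle 207 [ 0.6499 -0.0335  0.3066] 0.3142
(array([15, 15, 27, 42, 17,  1,  1,  5, 11, 39, 27,  8,  0,  0]), array([0.06 , 0.065, 0.07 , 0.075, 0.08 , 0.085, 0.09 , 0.095, 0.1  ,
       0.105, 0.11 , 0.115, 0.12 , 0.125, 0.13 ]))
```

View pics/c9.png

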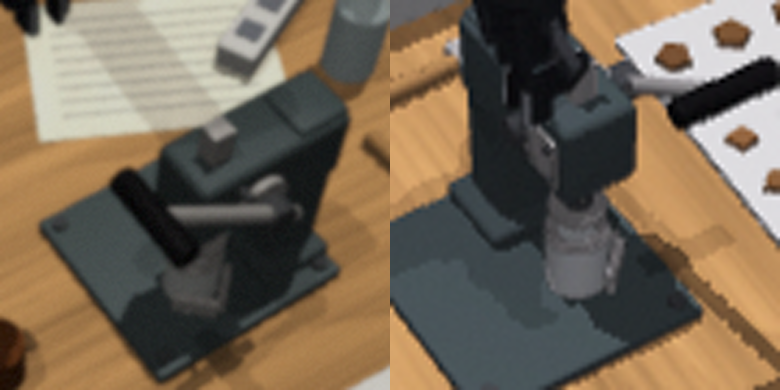

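Handle is back at its starting position. The tin stands upright in the V at (580,260), and its top is at about 0.078 m, where a closed lid should be. Handing in.

```bash
python3 -c "
from h import *
s=robot.state();print(s['force'],s['qvel'].round(3));robot.hand_in()"
```

```text
[ 0.12108986 -0.77292283  0.38555128] [-0.018  0.098 -0.011 -0.1    0.027 -0.069 -0.034]
the job is handed in; nothing more can be done
```

The proud tin is closed and standing in the V-stop, and the job is handed in at about 26 s of the 72 s allowed. No verdict is reported.

- **Placing:** I stood the tin on the press base in front of the ram. I then slid it back with tilted fingers until it stopped against the V at about 9 N.
- **Pressing:** I pulled the lever to about 0.71 rad. The handle force ran at about 12 N while the lid moved, then climbed to 18.9 N, which I took as the lid bottomed. The limit for crushing is about 26 N.
- **Easing back:** I brought the lever up along its arc at about 0.3 rad/s with the fingers on it. The load went to zero at the same height as first contact, so it is on its stop.

**Last checks:**
- **Lever:** the handle is within about 1 mm of its starting position in both fixed cameras.
- **Tin:** it looks upright in the V. Its top measures about 0.078 m above the bench, which matches a closed lid, and nothing remains at the proud height.
- **Gripper:** clear of everything, with no load on it. The arm had a slight residual motion of about 0.1 rad/s, in free air, at hand-in.

None of these checks failed. I did not measure whether the bystanders moved; no contact with them was seen or felt.

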